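# Third hand at the adapter screw jig

### The arm

A 6-joint arm with a two-finger parallel gripper is mounted at the origin on the work surface. World frame = base frame: x ahead of the robot, y to its left, z up, the work surface at z = 0. Lengths are in mm, angles in rad, forces in N, time in s.
With the tool pointing down it reaches from about 275 to 750 mm from the base axis. Payload 10.2 kg.
Tool frame: the origin (TCP) lies midway between the tips of the shut fingers; the grasp point (between the pads) lies 19 mm behind it; z points along the fingers, y is the line along which they close (so a half turn about z gives the same grasp; the last joint's range is limited). The gripper opens to 85 mm and grips with 20 to 120 N. Pads are 22 mm wide; open, the fingers measure 114 mm over their backs; the gripper's body (76 mm by 85 mm) begins 54 mm behind the grasp point. The pads swing forward as they close: fully open they stand 13 mm farther back than shut.
Start: joints at [-1.449, 0.313, 1.498, -0, 1.331, -0.223], TCP at [177.442, -494.111, 231.294] pointing down, gripper open.
Joint ranges: [-2.94, 2.94], [-0.97, 2.17], [0.19, 2.56], [-1.23, 4.37], [0.02, 3.11], [-2.88, 2.88]. Speed limits (rad/s): [2.39, 2.39, 3.01, 3.14, 3.14, 3.14].

### API

Orientations are given as a unit quaternion [w, x, y, z].
In Python, from rig import ctrl gives the robot as it stands.
- The arm moves only by the tool send_rows, never from a script. Its argument "targets" is a list of rows, each an object with "offset": the shift along the world's x, y, z in cm, a list of three; "spin": the turn about the world's z in rad. A call has 1 to 8 rows; each row is the pose to reach, as a shift and turn from the pose commanded when the call began; what a row does not reach only later rows make up. A row lasts 1/12 s, in which the tool goes at most 41.7 mm and 7.16 degrees, less where a joint would pass 70% of its speed; a pose out of reach is approached as far as the arm can. A call with a gripper value outside its range is refused whole. "grip" is the opening, from 0 (shut) to 1 (fully open), set as the call begins (left out, the last holds). The fingers move at their own pace and stop on an object; "squeeze" is the grip in N (left out, the last holds). Time passes only in rows, so rows that repeat a pose let the fingers close. It gives the time, the measured TCP pose, the force, the opening and the grip force at its end, in the units of the state.
- ctrl.sense(): the state, without advancing time (a new reading comes with each control period).
- ctrl.capture(name): name is "scene" or "side" or "wrist"; returns (picture, depth): 384x512x3 uint8, red, green, blue; 384x512 float32, mm along the optical axis (not along the pixel's ray), 0 where there is no reading.
- ctrl.calibration(name): a dict with "fx", "fy", "cx", "cy" (pixels), "view" (4x4, takes a point from world to camera coordinates); the wrist camera has in their place "mount" (4x4, takes a point from camera to tool coordinates, whose origin is the TCP and whose axes are the flange's). Camera axes: x right, y down, z forward; pixel columns grow to the right and rows downward; lengths in mm; the calibration is good to about 2 mm. A picture is of the moment at which its call begins: read the wrist's pose just before it. calibration takes no time and is no camera call.
- ctrl.finish_job(): hands the job in; it is judged then, once.
Trained networks look in the newest picture that a camera, given by its name, has taken for a name from the list of things; names that differ only in an ending like _2 or _b are one class to them, and where a whole thing is asked for, a point or a joint stands for the part that bears it (a point fixed in the world has none). Each returns a list of dicts, best first, with "conf" (0 to 1); they miss things now and then, are a little off and sometimes report something else, mostly with a low value. They report only what shows in the picture. A call takes as long as a camera call. They do not tell look-alikes from the thing itself.
- ctrl.search_frame(camera, query): "box" ([left, top, right, bottom] in pixels, round what is visible of it).
- ctrl.place_of(camera, query): "uv" ([column, row] in pixels: a listed point, or the origin of a listed thing).
The state is a dict: "time_s": time; "joints": joint angles; "dq": joint speeds; "tau": joint torques, N m; "eef_pos": TCP position; "ee_rot": TCP orientation; "force": force on the tool from outside, world axes, zero at the start; "wrist_torque": the same for the moment, N m; "grip_width": opening from 0.0 (shut) to 1.0 (fully open); "grip_force": force on a finger pad.
Only numpy, scipy, OpenCV 4.12 (cv2) and the standard library are available. Lean on these libraries where they do the work, as an engineer would, in place of code of your own. Each camera call takes 0.05 s, during which the arm holds its last target. There are 200 camera calls.

### The job

My colleague is about to drive the lid screws of the largest of the three black power-adapter cases: pick it up and lay it flat, lid up, on the bed of the aluminium screw jig, between the two low guides and square to them, its flat end towards the spring-loaded stop plate and the end with the short sleeve away from it. Then push it against the stop plate (the gripper itself not touching the jig) until the pointer on the plate stands midway between the two upright pins (about 12 N; outside the pins is too little or too much, and the plate must never be driven to the end of its travel), and keep that push steady for at least three seconds. Finish the program still holding the case pressed there, without letting go, and leave everything else on the bench where it is.

Things in the scene. Friction and masses are not known exactly. Their poses are not given: they have to be found in the camera images.
- case_center (a point): centre of the largest black adapter case, 125 mm long (x) x 58 wide (y) x 38 high (z), about 0.3 kg, 19 mm above its underside; it stands lid up. Its x axis points to its flat end (grey inlet patch); the other end has a rigid round sleeve 13 mm thick, 18 mm long. Grasp it across its width, fingertips more than 6 mm above its underside so that they clear the jig's guides.
- case_front (a point): middle of the flat end face of that case, 62.5 mm along x from its centre, 19 mm above its underside; axes as the case
- jig: fixed aluminium screw jig. Origin at bench level under the middle of the stop plate's face at rest; x is the pressing direction, y to its left, z up. Bed 12 mm thick, x = -200 to +100, y = -67 to +83 mm. Two steel guides 6 mm above the bed, x = -45 to +40 mm, inner faces at y = -33 and +33 mm, 8 mm thick. Grey spring housing at x = 58 to 78 mm, 46 mm above the bed, 100 mm wide.
- bed (a point): point on the top of the jig's bed (12 mm above the bench) under the middle of the stop plate's face at rest; axes as the jig
- stop_face (a point): middle of the face of the sprung steel stop plate that the case is pressed against, 19 mm above the bed; moves with the plate; axes as the jig. Plate 58 mm wide (y), 8 mm thick, top 38 mm above the bed. A thin pointer bar on it, 4 mm behind the face, reaches left to y = 60 mm; it is level with the two pins at joint values 0.014 and 0.034
- pins (a point): point on the jig midway between the two upright pins (4 mm thick, 18 mm tall, 20 mm apart along the jig's x), at their tops, 40 mm above the bed. They stand on a ledge 22 mm above the bed, x = 1 to 56, y = 55 to 77 mm in the jig's frame
- stop (a joint): how far the stop plate has been pushed back along the jig's x, in m: 0 at rest, 0.045 at the end of its travel. The spring gives 500 N per m with no preload: 0.014 (first pin) is 7 N, 0.024 (midway) 12 N, 0.034 (second pin) 17 N
- medium_center (a point): centre of the middle-sized black case, 100 x 46 x 31 mm, 15.5 mm above the bench; not to be moved
- small_center (a point): centre of the small black case, 78 x 40 x 27 mm, 13.5 mm above the bench; not to be moved
- board: brown circuit board with components, 50 x 105 mm, 34 mm tall, not to be moved; origin under its centre
- dish: round steel dish of screws, 72 mm across, 24 mm tall, not to be moved; origin under its centre
- driver: screwdriver lying on the bench, about 190 mm long, not to be moved; origin under its middle
- mug: white mug, 80 mm across, 92 mm tall, not to be moved; origin under its centre
- tape: roll of brown tape lying flat, 90 mm across, 24 mm tall, not to be moved; origin under its centre
Not all that is in view belongs to the job. What is shaped like the part that bears case_center but green or purple is not meant.

How it is judged (in metres and radians):
On the way, in this order (a step that is already met when the one before it is completed fails the run):
1. the largest case is lifted off the bench (height (world z) of case_center above 0.04 m), for 0.1 s.
2. the case lies flat and square on the bed between the guides, flat end on the stop plate, and the pointer stays between the pins for three seconds (value of joint stop between 0.014 and 0.034 m and x of case_front in the frame of stop_face between -0.004 and 0.004 m and y of case_center in the frame of jig between -0.008 and 0.008 m and z of case_center in the frame of bed between 0.014 and 0.024 m and angle between case_center's own z axis and vertical below 0.12 rad and angle between the x axis of case_center and the x axis of jig, either way round below 0.12 rad and contact force between each of the arm, the fingers and jig below 2 N), for 3 s.
At the end, for the whole second after the job is handed in: the robot still presses the case (over 2 N) without leaning on the jig; case on the bed within 5 mm in height, centred within 8 mm, level and square within 0.12 rad, flat end within 4 mm of the stop plate; plate pushed back 14 to 34 mm (7 to 17 N) and still (all of step 2 and contact force between any of the fingers, the arm and case above 2 N and velocity of joint stop between -0.01 and 0.01 m/s); the arm keeps its last pose, push and grip.
It fails at once if the stop plate is driven to the end of its travel (value of joint stop above 0.043 m).
It fails at once if a bystander is moved by more than 30 mm (distance of any of medium_center, small_center, board, dish, driver, mug, tape from where it was at the start of the episode above 0.03 m).
It also fails if it takes over 43 s, if anything falls off the work surface, if the arm or the gripper's body presses on something with over 40 N, if the wrist force passes 120 N, or if a joint passes its speed limit or range.

## Working session

There is one attempt and no reset: what is moved stays moved. The work goes in short steps, Python scripts to look and compute and a tool call to move; the robot and the scene stay as the last step left them, time stands still between calls to the robot, and variables do not carry over. Pictures are saved under pics/ and viewed, at most 10 in all, crops included, and the job is handed in when it is done.

Besides the shell and the picture viewer there is one more tool, called as name(argument=value, ...) on one line, values as JSON. send_rows: Moves the arm, as the interface text tells. Its arguments: {"type":"object","properties":{"targets":{"type":"array"},"grip":{"type":"number"},"squeeze":{"type":"number"}},"required":["targets"]}

```bash
ls; mkdir -p pics
cat > h.py <<'E'
import numpy as np, cv2
from rig import ctrl
def shot(cam,name=None):
    s=ctrl.sense(); im,d=ctrl.capture(cam)
    if name: cv2.imwrite('pics/'+name,im[:,:,::-1])
    return s,im,d
def c2w(cam,s=None):
    c=ctrl.calibration(cam)
    if cam!='wrist': T=np.linalg.inv(np.array(c['view']))
    else:
        from scipy.spatial.transform import Rotation as R
        w,x,y,z=s['ee_rot'];M=np.eye(4);M[:3,:3]=R.from_quat([x,y,z,w]).as_matrix();M[:3,3]=s['eef_pos']
        T=M@np.array(c['mount'])
    return c,T
def cloud(cam,d,s=None):
    c,T=c2w(cam,s); v,u=np.mgrid[:d.shape[0],:d.shape[1]]
    P=np.stack([(u-c['cx'])/c['fx']*d,(v-c['cy'])/c['fy']*d,d],-1)
    W=P@T[:3,:3].T+T[:3,3]; W[d<=0]=np.nan
    return W
def atz(cam,uv,z,s=None):
    c,T=c2w(cam,s); r=T[:3,:3]@np.array([(uv[0]-c['cx'])/c['fx'],(uv[1]-c['cy'])/c['fy'],1]); o=T[:3,3]
    return o+r*(z-o[2])/r[2]
E
python3 - <<'E'
from h import *
ims=[]
for cam in('scene','side'):
    s,im,d=shot(cam,cam+'0.png'); np.save(cam+'0.npy',d)
    W=cloud(cam,d)
    for q,z in(('case_center',19),('case_front',19),('jig',0),('bed',12),('stop_face',31),('pins',52),('medium_center',15.5),('small_center',13.5),('board',0),('dish',0),('driver',0),('mug',0),('tape',0)):
        for r in ctrl.place_of(cam,q)[:3]:
            print(cam,q,round(r['conf'],2),np.round(r['uv']),np.round(atz(cam,r['uv'],z)[:2]))
print(ctrl.sense())
E
```

```text
pics
scene case_center 0.69 [234.  94.] [ 361. -475.]
scene case_center 0.64 [277. 115.] [ 287. -300.]
scene case_center 0.45 [255. 170.] [ 482. -130.]
scene case_front 0.83 [212. 138.] [ 534. -322.]
scene case_front 0.64 [240.  83.] [ 312. -517.]
scene case_front 0.61 [286. 105.] [ 233. -322.]
scene jig 0.66 [292. 280.] [592. 243.]
scene bed 0.97 [291. 284.] [603. 253.]
scene stop_face 0.77 [294. 280.] [595. 255.]
scene stop_face 0.57 [294. 281.] [598. 257.]
scene stop_face 0.37 [292. 283.] [606. 258.]
scene pins 0.56 [306. 297.] [603. 316.]
scene medium_center 0.92 [195. 168.] [ 641. -242.]
scene small_center 0.61 [254. 169.] [ 480. -138.]
scene board 0.81 [178. 247.] [812. -19.]
scene dish 0.77 [219. 211.] [652. -65.]
scene driver 0.8 [180. 122.] [ 587. -472.]
scene driver 0.69 [256. 168.] [ 468. -144.]
scene mug 0.86 [408. 311.] [383. 476.]
scene tape 0.82 [343. 354.] [595. 471.]
scene tape 0.56 [222. 132.] [ 483. -348.]
side case_center 0.73 [315. 327.] [ 366. -490.]
side case_center 0.56 [308. 263.] [ 480. -341.]
side case_center 0.56 [238. 286.] [ 287. -297.]
side case_front 0
[... 404 characters left out ...]
260.]
{'time_s': 1.4, 'joints': array([-1.44940007e+00,  3.12912468e-01,  1.49769671e+00, -5.54037735e-06,
        1.33102863e+00, -2.23418666e-01]), 'dq': array([-0.00036042, -0.00018547,  0.00017338,  0.00019544, -0.00065043,
        0.00081951]), 'tau': array([ 3.58693990e-05, -4.12164044e+01, -2.59900028e+01, -1.83649736e-04,
        4.71168660e-04,  5.02017969e-06]), 'eef_pos': array([ 177.43981886, -494.10539404,  231.2890306 ]), 'ee_rot': array([-2.26859914e-05,  9.85174498e-01,  1.71555263e-01, -1.53618786e-06]), 'force': array([-0.7712654 , -1.42953095,  0.80029299]), 'wrist_torque': array([ 0.0380472 , -0.01712207,  0.00323933]), 'grip_force': 0.0, 'grip_width': 1.0050232383036046}
```

Run:
```python
import cv2,numpy as np
a=cv2.imread('pics/scene0.png');b=cv2.imread('pics/side0.png')
cv2.imwrite('pics/a.png',cv2.resize(a,(800,600),interpolation=cv2.INTER_CUBIC))
# crop of the case area side (rows 200-380, cols 190-430)
cv2.imwrite('pics/b.png',cv2.resize(b[200:380,180:420],(800,600),interpolation=cv2.INTER_CUBIC))
```

```text
(no output)
```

View pics/a.png

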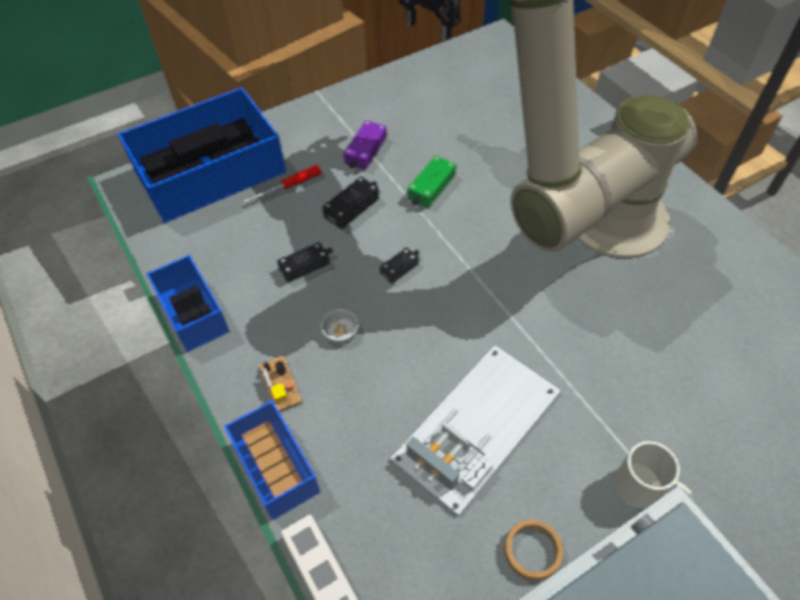

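View pics/b.png

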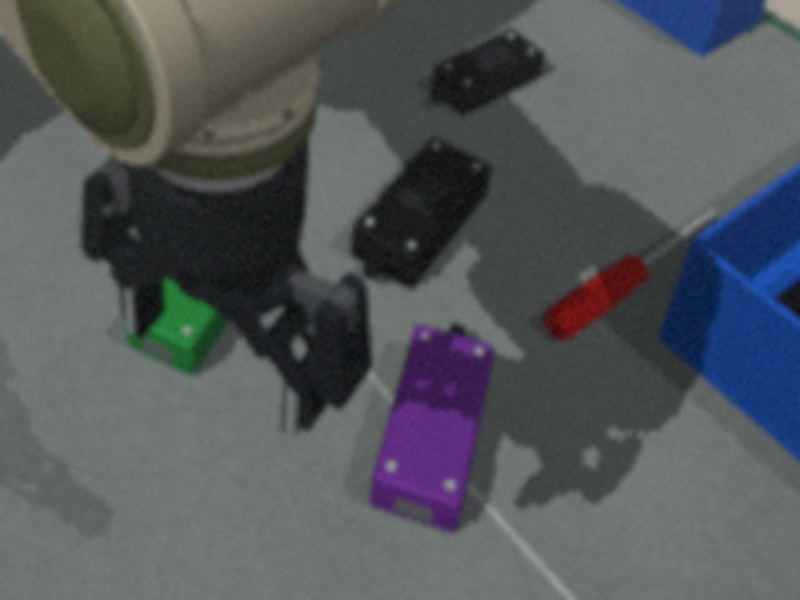

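Scene (512×384 px): black cases at (225,130), (195,168) and (255,169). The first is the biggest; its flat end is at (212,138) and the sleeve is at the other end. Purple (234,94) and green (277,115) are decoys. The jig is at (300,275), with its housing at the lower left. Next I'll measure from the depth images.

Run:
```python
from h import *
for cam in('scene','side'):
    d=np.load(cam+'0.npy');W=cloud(cam,d);im=cv2.imread('pics/%s0.png'%cam)
    x,y,z=W[...,0],W[...,1],W[...,2]
    def rect(m,n):
        m=m.astype(np.uint8); k,l,st,ce=cv2.connectedComponentsWithStats(m)
        if k<2: print(cam,n,'none');return
        i=1+np.argmax(st[1:,4]); p=W[l==i]
        r=cv2.minAreaRect(p[:,:2].astype(np.float32)); print(cam,n,st[i,4],np.round(r[0],1),np.round(r[1],1),round(r[2],1),'z',np.round(np.nanmedian(p[:,2]),1))
    g=lambda x0,y0,R:(np.hypot(x-x0,y-y0)<R)
    rect(g(484,-343,95)&(z>30)&(z<50),'big')
    rect(g(484,-343,95)&(z>8)&(z<50),'big all')
    rect(g(640,-242,75)&(z>22),'med'); rect(g(480,-138,60)&(z>19),'small')
    rect(g(530,220,240)&(z>7)&(z<17)&(y>0),'bed')
    rect(g(600,250,140)&(z>52)&(z<65),'housing')
    rect(g(600,250,140)&(z>45)&(z<53.5),'plate')
    print('bench z',np.nanmedian(z[g(480,-230,30)]),np.nanmedian(z[g(450,200,30)]))
    for n,m in(('mx z big',g(484,-343,95)),('med',g(640,-242,60)),('small',g(480,-138,50))): print(n,np.round(np.nanpercentile(z[m],99),1))
a=cv2.imread('pics/scene0.png')
A=cv2.resize(a[100:190,165:285],(400,300),interpolation=cv2.INTER_CUBIC);B=cv2.resize(a[215:335,240:365],(400,384),interpolation=cv2.INTER_CUBIC)
o=np.zeros((384,800,3),np.uint8);o[:300,:400]=A;o[:,400:]=B;cv2.imwrite('pics/c.png',o)
```

```text
scene big 488 [ 477.4 -334.3] [127.3  61. ] 17.5 z 37.4
scene big all 655 [ 469.3 -336.8] [147.   61.9] 16.8 z 36.3
scene med 380 [ 642.7 -244.8] [50.5 99.6] 87.4 z 30.4
scene small 258 [ 474.9 -133.1] [87.2 42.5] 12.2 z 26.3
scene bed 4144 [545.7 242.3] [302.4 150.7] 17.1 z 11.9
scene housing 311 [661.5 270.3] [22.2 99.1] 17.0 z 57.5
scene plate 88 [595.3 265.5] [ 9.2 88.9] 18.1 z 49.6
bench z -0.36450893463211287 11.76536429757607
mx z big 42.0
med 34.7
small 31.2
side big 822 [ 477.9 -338.9] [125.2  58.6] 17.9 z 38.3
side big all 1055 [ 469.7 -341.3] [143.  59.] 17.4 z 37.8
side med 380 [ 642.2 -247.6] [ 47.2 102.6] 88.7 z 31.0
side small none
side bed 33 [527.2 224. ] [72.6 16.1] 8.8 z 12.2
side housing none
side plate none
bench z 0.5032395695071727 nan
mx z big 40.7
med 33.9
small 3.3
  return np.nanmean(a, axis, out=out, keepdims=keepdims)
```

View pics/c.png

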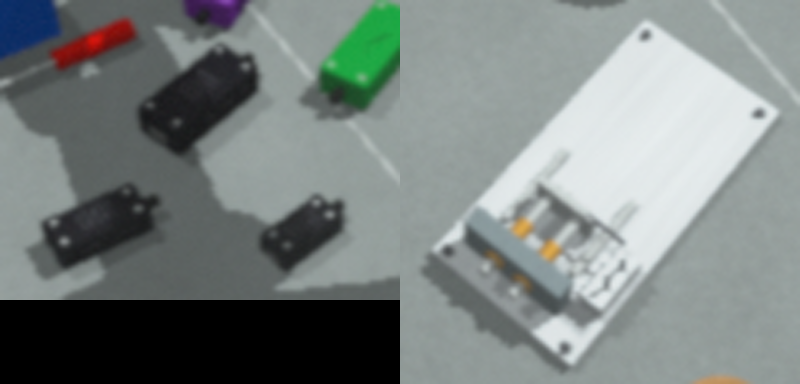

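Largest case: centre ≈ (477.5, -336.5), yaw ≈ 0.306; its size (125×58, z 38) confirms it. Jig origin ≈ (595.8, 249.3), yaw ≈ 0.298. Now I'll move above the case.

send_rows(targets=[{"offset": [15, 7.9, -3], "spin": -0.02}, {"offset": [30, 15.8, -6], "spin": -0.04}, {"offset": [30, 15.8, -6], "spin": -0.04}, {"offset": [30, 15.8, -6], "spin": -0.04}, {"offset": [30, 15.8, -6], "spin": -0.04}, {"offset": [30, 15.8, -6], "spin": -0.04}, {"offset": [30, 15.8, -6], "spin": -0.04}, {"offset": [30, 15.8, -6], "spin": -0.04}], grip=1.0, squeeze=80)

```text
time_s: 2.07
eef_pos: [469.5, -339.8, 173.0]
ee_rot: [0.0, 0.988, 0.152, 0.0]
force: [-0.7, -1.2, 0.2]
grip_width: 1.0
grip_force: 0.0
```

send_rows(targets=[{"offset": [0, 0, 0], "spin": 0}, {"offset": [0, 0, 0], "spin": 0}, {"offset": [0, 0, 0], "spin": 0}])

```text
time_s: 2.32
eef_pos: [467.5, -341.4, 173.2]
ee_rot: [0.0, 0.988, 0.152, -0.0]
force: [0.9, -0.6, 0.3]
grip_width: 1.0
grip_force: 0.0
```

Run:
```python
from h import *
s,im,d=shot('wrist','w1.png');W=cloud('wrist',d,s)
x,y,z=[W[...,i] for i in range(3)]
m=((np.hypot(x-477,y+336)<110)&(z>28)&(z<46)).astype(np.uint8)
k,l,st,c=cv2.connectedComponentsWithStats(m);i=1+np.argmax(st[1:,4])
p=W[l==i];print(st[i],cv2.minAreaRect(p[:,:2].astype(np.float32)),np.median(p[:,2]))
for q in('case_center','case_front'):print(q,[(round(r['conf'],2),np.round(atz('wrist',r['uv'],19,s)[:2])) for r in ctrl.place_of('wrist',q)])
print(s['time_s'],s['eef_pos'],s['ee_rot'],s['force'])
```

```text
[ 224  100   65  130 7836] ((477.43231201171875, -337.74560546875), (124.26986694335938, 58.22270202636719), 17.073984146118164) 37.79609019389639
case_center [(0.71, array([ 291., -300.])), (0.65, array([ 360., -482.])), (0.56, array([ 475., -336.]))]
case_front [(0.81, array([ 537., -321.])), (0.81, array([ 236., -327.])), (0.78, array([ 308., -518.]))]
2.3167 [ 467.54070786 -341.40003383  173.23396019] [ 6.46657095e-05  9.88392326e-01  1.51922934e-01 -1.68547088e-04] [ 0.87229697 -0.62090586  0.32383278]
```

View pics/w1.png

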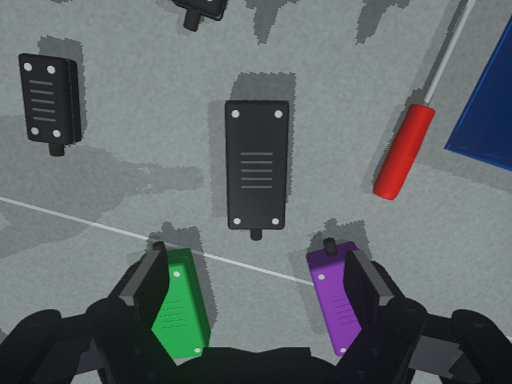

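The wrist view shows the black case centred at (257,165), inlet end up and sleeve at (256,234); green and purple are below. Now I'll descend onto it and grasp.

send_rows(targets=[{"offset": [1.0, 0.4, -4], "spin": 0}, {"offset": [1.0, 0.4, -8], "spin": 0}, {"offset": [1.0, 0.4, -11], "spin": 0}, {"offset": [1.0, 0.4, -14], "spin": 0}, {"offset": [1.0, 0.4, -15.5], "spin": 0}, {"offset": [1.0, 0.4, -16.2], "spin": 0}, {"offset": [1.0, 0.4, -16.2], "spin": 0}, {"offset": [1.0, 0.4, -16.2], "spin": 0}])

```text
time_s: 3.13
eef_pos: [477.9, -338.0, 12.3]
ee_rot: [0.001, 0.988, 0.151, 0.0]
force: [0.1, -0.3, 0.4]
grip_width: 0.999
grip_force: 0.0
```

send_rows(targets=[{"offset": [0, 0, 0], "spin": 0}, {"offset": [0, 0, 0], "spin": 0}, {"offset": [0, 0, 0], "spin": 0}, {"offset": [0, 0, 0], "spin": 0}, {"offset": [0, 0, 0], "spin": 0}, {"offset": [0, 0, 0], "spin": 0}, {"offset": [0, 0, 0], "spin": 0}, {"offset": [0, 0, 0], "spin": 0}], grip=0.3, squeeze=80)

```text
time_s: 3.8
eef_pos: [478.5, -337.9, 13.0]
ee_rot: [0.001, 0.988, 0.152, 0.001]
force: [0.0, 0.8, 7.4]
grip_width: 0.657
grip_force: 86.5
```

send_rows(targets=[{"offset": [0, 0, 2], "spin": 0}, {"offset": [0, 0, 4.5], "spin": 0}, {"offset": [0, 0, 7], "spin": 0}, {"offset": [0, 1.5, 9], "spin": 0}, {"offset": [0.1, 4, 10], "spin": 0}, {"offset": [0.2, 8, 10], "spin": 0}, {"offset": [0.3, 12, 10], "spin": 0}, {"offset": [0.4, 16, 10], "spin": 0}])

```text
time_s: 4.47
eef_pos: [481.5, -175.6, 111.7]
ee_rot: [0.0, 0.988, 0.151, 0.0]
force: [0.4, 0.5, -2.7]
grip_width: 0.66
grip_force: 86.4
```

send_rows(targets=[{"offset": [0.1, 4, 0], "spin": 0}, {"offset": [0.2, 8, 0], "spin": 0}, {"offset": [0.3, 12, 0], "spin": 0}, {"offset": [0.4, 16, 0], "spin": 0}, {"offset": [0.5, 20, 0], "spin": 0}, {"offset": [0.6, 24, 0], "spin": 0}, {"offset": [0.7, 28, 0], "spin": 0}, {"offset": [0.8, 32, 0], "spin": 0}])

```text
time_s: 5.13
eef_pos: [489.5, 144.9, 111.8]
ee_rot: [0.0, 0.988, 0.152, 0.0]
force: [1.9, -1.2, -2.0]
grip_width: 0.663
grip_force: 86.4
```

send_rows(targets=[{"offset": [0, 3, 0], "spin": 0}, {"offset": [0, 5.5, 0], "spin": 0}, {"offset": [0, 7, 0], "spin": 0}, {"offset": [0, 7.5, 0], "spin": 0}, {"offset": [0, 7.5, 0], "spin": 0}, {"offset": [0, 7.5, 0], "spin": 0}, {"offset": [0, 7.5, 0], "spin": 0}, {"offset": [0, 7.5, 0], "spin": 0}])

```text
time_s: 5.8
eef_pos: [490.0, 216.8, 111.3]
ee_rot: [0.0, 0.989, 0.151, -0.0]
force: [0.4, -1.4, -1.9]
grip_width: 0.662
grip_force: 86.2
```

```bash
cat > m.py <<'E'
from h import *
import sys
def rects(W,extra=None):
    pass
def measure(tag):
    s,im,d=shot('wrist',tag+'.png');W=cloud('wrist',d,s);np.save(tag+'.npy',W)
    print('t',s['time_s'],np.round(s['eef_pos'],1),'toolyaw',round(2*np.arctan2(s['ee_rot'][2],s['ee_rot'][1]),4),np.round(s['force'],1),round(s['grip_width'],3),round(s['grip_force'],1))
    return s,im,W
E
python3 - <<'E'
from m import *
s,im,W=measure('w2')
yaw=.298;O=np.array([595.8,249.3]);R=np.array([[np.cos(yaw),np.sin(yaw)],[-np.sin(yaw),np.cos(yaw)]])
J=(W[...,:2]-O)@R.T; x,y=J[...,0],J[...,1];z=W[...,2]
def rect(m,n):
    k,l,st,ce=cv2.connectedComponentsWithStats(m.astype(np.uint8))
    if k<2: print(n,'none');return
    i=1+np.argmax(st[1:,4]);p=J[l==i];r=cv2.minAreaRect(p.astype(np.float32));print(n,st[i,4],np.round(r[0],1),np.round(r[1],1),round(r[2],2),np.round(np.median(W[l==i][:,2]),1))
rect((x>45)&(x<95)&(abs(y)<70)&(z>50)&(z<66),'housing (68,0)')
rect((x>-10)&(x<30)&(abs(y)<75)&(z>44)&(z<56),'plate+ptr')
rect((x>-10)&(x<14)&(abs(y)<40)&(z>40)&(z<56),'plate')
rect((x>-60)&(x<45)&(y>25)&(y<50)&(z>15)&(z<22),'guide L y33..41')
rect((x>-60)&(x<45)&(y<-25)&(y>-50)&(z>15)&(z<22),'guide R')
E
```

```text
t 5.8 [490.  216.8 111.3] toolyaw 0.3034 [ 0.4 -1.4 -1.9] 0.662 86.2
housing (68,0) none
plate+ptr 1898 [ 4.1 15.1] [ 8.4 88.8] 0.02 49.7
plate 1894 [6.9 5.3] [69.3 14. ] 89.91 49.6
guide L y33..41 876 [-18.8  36.5] [ 8.2 52.1] 89.98 17.7
guide R 1267 [ -7.9 -37.3] [ 8.4 73.1] 89.91 17.8
```

View pics/w2.png

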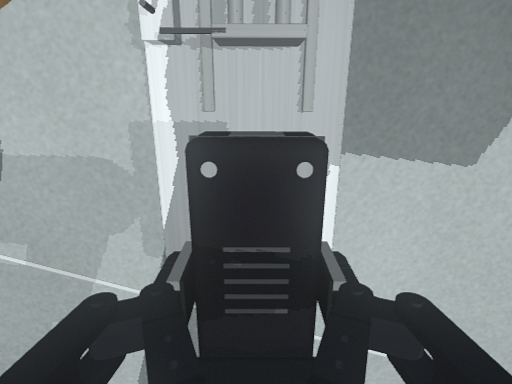

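The wrist view shows the case held square at (257,220), guides at columns 208 and 307, stop plate at row 30 and pointer at the left. Next I'll measure the case in the hand.

Run:
```python
import numpy as np
W=np.load('w2.npy');yaw=.298;O=np.array([596,248.9]);R=np.array([[np.cos(yaw),np.sin(yaw)],[-np.sin(yaw),np.cos(yaw)]])
J=(W[...,:2]-O)@R.T;z=W[...,2]
m=(z>120)&(z<150);m[270:]=False;m[:125]=False;m[:,:175]=False;m[:,345:]=False
print('z',np.percentile(z[m],[2,25,50,75,98]))
a=np.polyfit(J[m][:,0],z[m],1);b=np.polyfit(J[m][:,1],z[m],1);print('tilt',a,b)
L=[];Rr=[]
for r in range(160,240,4):
    c=np.where(m[r])[0]; p=J[r,c]; L.append([p[:,0].mean(),p[:,1].max()]);Rr.append([p[:,0].mean(),p[:,1].min()])
L=np.array(L);Rr=np.array(Rr)
print(np.polyfit(L[:,0],L[:,1],1),np.polyfit(Rr[:,0],Rr[:,1],1)); print('L',L[:,1].mean(),'R',Rr[:,1].mean())
mid=m&(abs(J[...,1])<18);print('front x',np.percentile(J[mid][:,0],[95,99,100]))
tcp=R@(np.array([490,216.8])-O);print('tcp jig',tcp)
```

```text
z [124.30166204 135.46854395 136.02762959 136.5020679  137.71939961]
tilt [-3.14730539e-02  1.33129253e+02] [4.81563489e-03 1.35516880e+02]
[5.88175115e-03 2.99303484e+01] [-8.87443381e-04 -2.75884172e+01]
L 29.50180127111968 R -27.52375765366719
front x [-49.95544335 -49.26777984 -48.80151514]
tcp jig [-110.75296266    0.4373357 ]
```

send_rows(targets=[{"offset": [0.03, -0.1, -2.5], "spin": -0.004}, {"offset": [0.03, -0.1, -5], "spin": -0.004}, {"offset": [0.03, -0.1, -7], "spin": -0.004}, {"offset": [0.03, -0.1, -8], "spin": -0.004}, {"offset": [0.03, -0.1, -8.4], "spin": -0.004}, {"offset": [0.03, -0.1, -8.55], "spin": -0.004}, {"offset": [0.03, -0.1, -8.55], "spin": -0.004}, {"offset": [0.03, -0.1, -8.55], "spin": -0.004}])

```text
time_s: 6.52
eef_pos: [490.8, 216.9, 26.8]
ee_rot: [-0.0, 0.989, 0.15, 0.001]
force: [-0.4, 0.6, -3.1]
grip_width: 0.662
grip_force: 86.3
```

Run:
```python
from m import *
s,im,W=measure('w3')
yaw=.298;O=np.array([596,248.9]);R=np.array([[np.cos(yaw),np.sin(yaw)],[-np.sin(yaw),np.cos(yaw)]])
J=(W[...,:2]-O)@R.T;z=W[...,2];x,y=J[...,0],J[...,1]
m=(z>44)&(z<60)&(abs(y)<40)&(x<-40);m[270:]=False;m[:125]=False
print('top z',np.median(z[m]))
L=[y[r,m[r]].max() for r in range(170,240,4)];Q=[y[r,m[r]].min() for r in range(170,240,4)];print('L R',np.median(L),np.median(Q))
print('front x',np.percentile(x[m&(abs(y)<18)],[95,99,100]))
for n,mm in(('gL',(y>28)&(y<46)),('gR',(y<-28)&(y>-46))):
    g=mm&(z>15)&(z<22)&(x>-44)&(x<0);print(n,g.sum(),np.percentile(y[g],[1,50,99]) if g.any() else '')
p=(x>-10)&(x<14)&(abs(y)<25)&(z>44)&(z<56);print('plate',p.sum(),np.percentile(x[p],[1,50,99]) if p.any() else '')
print('tcp jig',R@(s['eef_pos'][:2]-O))
```

```text
t 6.5167 [490.8 216.9  26.8] toolyaw 0.3008 [-0.4  0.6 -3.1] 0.662 86.3
top z 51.61841256477473
L R 29.263209004913357 -27.680592253611422
front x [-50.24699449 -48.74267545 -48.4104965 ]
gL 1818 [32.66733323 36.38598526 40.65173224]
gR 1820 [-41.03195033 -36.76398018 -33.00280182]
plate 415 [-0.37777837  0.0373577   0.40990284]
tcp jig [-109.91266527    0.31898466]
```

send_rows(targets=[{"offset": [1.0, 0.25, 0], "spin": 0}, {"offset": [2.0, 0.54, 0], "spin": 0}, {"offset": [3.0, 0.85, 0], "spin": 0}, {"offset": [3.8, 1.1, 0], "spin": 0}, {"offset": [4.22, 1.22, 0], "spin": 0}, {"offset": [4.22, 1.22, 0], "spin": 0}, {"offset": [4.22, 1.22, 0], "spin": 0}, {"offset": [4.22, 1.22, 0], "spin": 0}])

```text
time_s: 7.23
eef_pos: [531.9, 229.0, 25.8]
ee_rot: [-0.0, 0.989, 0.15, -0.0]
force: [-0.5, -0.9, -2.2]
grip_width: 0.659
grip_force: 86.3
```

send_rows(targets=[{"offset": [0.57, 0.18, 0], "spin": 0}, {"offset": [1.15, 0.35, 0], "spin": 0}, {"offset": [1.72, 0.53, 0], "spin": 0}, {"offset": [2.0, 0.62, 0], "spin": 0}, {"offset": [2.0, 0.62, 0], "spin": 0}, {"offset": [2.0, 0.62, 0], "spin": 0}, {"offset": [2.0, 0.62, 0], "spin": 0}])

```text
time_s: 7.82
eef_pos: [551.8, 235.2, 25.5]
ee_rot: [0.0, 0.989, 0.15, -0.001]
force: [-7.5, -2.1, 0.7]
grip_width: 0.661
grip_force: 86.7
```

```bash
cat > p.py <<'E'
from m import *
def press(tag):
    s,im,W=measure(tag)
    yaw=.298;O=np.array([596,248.9]);R=np.array([[np.cos(yaw),np.sin(yaw)],[-np.sin(yaw),np.cos(yaw)]])
    J=(W[...,:2]-O)@R.T;z=W[...,2];x,y=J[...,0],J[...,1]
    m=(z>44)&(z<60)&(abs(y)<32)&(x<25);m[270:]=False;m[:125]=False
    print('top z',np.nanmedian(z[m]),'L R',[np.median([f(y[r,m[r]]) for r in range(170,240,4)]) for f in(np.max,np.min)])
    print('front x',np.percentile(x[m&(abs(y)<18)],[95,99]))
    f=R@s['force'][:2];print('force jig',f,'tcp jig',R@(s['eef_pos'][:2]-O))
    p=(x>-5)&(x<50)&(y>35)&(y<52)&(z>40)&(z<58);print('pointer (rest 4)',p.sum(),np.percentile(x[p],[1,50,99]) if p.any() else '')
E
python3 - <<'E'
from p import *
press('w4')
E
```

```text
t 7.8167 [551.8 235.2  25.5] toolyaw 0.3013 [-7.5 -2.1  0.7] 0.661 86.7
top z 50.28424558296377 L R [np.float64(28.813549951723274), np.float64(-28.168265394333012)]
front x [18.86238208 20.83522478]
force jig [-7.79028669  0.15626164] tcp jig [-46.2996771   -0.12127453]
pointer (rest 4) 398 [17.51361346 19.11778851 20.4634484 ]
```

View pics/w4.png

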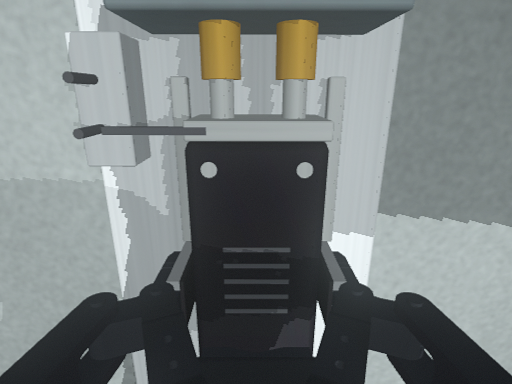

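The pointer (row 130) is level with the first pin (15 mm, 7.8 N). It needs about 9 mm more.

send_rows(targets=[{"offset": [0.3, 0.09, 0], "spin": 0}, {"offset": [0.6, 0.18, 0], "spin": 0}, {"offset": [0.86, 0.27, 0], "spin": 0}, {"offset": [0.86, 0.27, 0], "spin": 0}, {"offset": [0.86, 0.27, 0], "spin": 0}, {"offset": [0.86, 0.27, 0], "spin": 0}, {"offset": [0.86, 0.27, 0], "spin": 0}, {"offset": [0.86, 0.27, 0], "spin": 0}])

```text
time_s: 8.53
eef_pos: [559.7, 237.6, 25.5]
ee_rot: [0.0, 0.989, 0.15, -0.002]
force: [-11.0, -4.3, 4.0]
grip_width: 0.66
grip_force: 86.9
```

Run:
```python
from p import *
press('w5')
```

```text
t 8.5333 [559.7 237.6  25.5] toolyaw 0.3014 [-11.   -4.3   4. ] 0.66 86.9
top z 50.24716114325146 L R [np.float64(28.839454277976607), np.float64(-28.267797026301892)]
front x [22.36602009 24.54215447]
force jig [-11.78748464  -0.88615578] tcp jig [-38.04537775  -0.0951822 ]
pointer (rest 4) 383 [25.79545453 27.48626573 28.75307945]
```

View pics/w5.png

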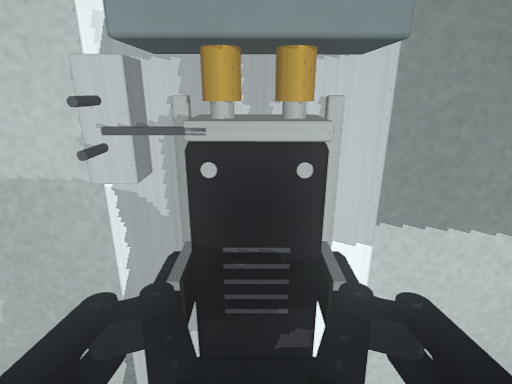

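The pointer is midway (23.5 mm, 11.8 N), so I'll hold there for over 3 s.

send_rows(targets=[{"offset": [0, 0, 0], "spin": 0}, {"offset": [0, 0, 0], "spin": 0}, {"offset": [0, 0, 0], "spin": 0}, {"offset": [0, 0, 0], "spin": 0}, {"offset": [0, 0, 0], "spin": 0}, {"offset": [0, 0, 0], "spin": 0}, {"offset": [0, 0, 0], "spin": 0}, {"offset": [0, 0, 0], "spin": 0}])

```text
time_s: 9.25
eef_pos: [559.7, 237.6, 25.5]
ee_rot: [0.0, 0.989, 0.15, -0.002]
force: [-10.8, -3.7, 3.4]
grip_width: 0.662
grip_force: 86.9
```

send_rows(targets=[{"offset": [0, 0, 0], "spin": 0}, {"offset": [0, 0, 0], "spin": 0}, {"offset": [0, 0, 0], "spin": 0}, {"offset": [0, 0, 0], "spin": 0}, {"offset": [0, 0, 0], "spin": 0}, {"offset": [0, 0, 0], "spin": 0}, {"offset": [0, 0, 0], "spin": 0}, {"offset": [0, 0, 0], "spin": 0}])

```text
time_s: 9.92
eef_pos: [559.7, 237.7, 25.5]
ee_rot: [0.0, 0.989, 0.15, -0.002]
force: [-10.4, -4.8, 3.3]
grip_width: 0.662
grip_force: 86.9
```

send_rows(targets=[{"offset": [0, 0, 0], "spin": 0}, {"offset": [0, 0, 0], "spin": 0}, {"offset": [0, 0, 0], "spin": 0}, {"offset": [0, 0, 0], "spin": 0}, {"offset": [0, 0, 0], "spin": 0}, {"offset": [0, 0, 0], "spin": 0}, {"offset": [0, 0, 0], "spin": 0}, {"offset": [0, 0, 0], "spin": 0}])

```text
time_s: 10.58
eef_pos: [559.7, 237.6, 25.5]
ee_rot: [0.0, 0.989, 0.15, -0.002]
force: [-10.6, -3.9, 3.6]
grip_width: 0.662
grip_force: 86.9
```

send_rows(targets=[{"offset": [0, 0, 0], "spin": 0}, {"offset": [0, 0, 0], "spin": 0}, {"offset": [0, 0, 0], "spin": 0}, {"offset": [0, 0, 0], "spin": 0}, {"offset": [0, 0, 0], "spin": 0}, {"offset": [0, 0, 0], "spin": 0}, {"offset": [0, 0, 0], "spin": 0}, {"offset": [0, 0, 0], "spin": 0}])

```text
time_s: 11.25
eef_pos: [559.6, 237.6, 25.5]
ee_rot: [0.0, 0.989, 0.15, -0.002]
force: [-10.9, -3.6, 3.8]
grip_width: 0.661
grip_force: 86.9
```

send_rows(targets=[{"offset": [0, 0, 0], "spin": 0}, {"offset": [0, 0, 0], "spin": 0}, {"offset": [0, 0, 0], "spin": 0}, {"offset": [0, 0, 0], "spin": 0}, {"offset": [0, 0, 0], "spin": 0}, {"offset": [0, 0, 0], "spin": 0}, {"offset": [0, 0, 0], "spin": 0}, {"offset": [0, 0, 0], "spin": 0}])

```text
time_s: 11.92
eef_pos: [559.7, 237.6, 25.5]
ee_rot: [0.0, 0.989, 0.15, -0.002]
force: [-9.9, -3.9, 4.2]
grip_width: 0.661
grip_force: 86.9
```

send_rows(targets=[{"offset": [0, 0, 0], "spin": 0}, {"offset": [0, 0, 0], "spin": 0}, {"offset": [0, 0, 0], "spin": 0}, {"offset": [0, 0, 0], "spin": 0}, {"offset": [0, 0, 0], "spin": 0}, {"offset": [0, 0, 0], "spin": 0}, {"offset": [0, 0, 0], "spin": 0}, {"offset": [0, 0, 0], "spin": 0}])

```text
time_s: 12.58
eef_pos: [559.7, 237.6, 25.5]
ee_rot: [0.0, 0.989, 0.15, -0.002]
force: [-11.4, -4.3, 2.8]
grip_width: 0.66
grip_force: 86.9
```

Run:
```python
from p import *
press('w6')
```

```text
t 12.5833 [559.7 237.6  25.5] toolyaw 0.3014 [-11.4  -4.3   2.8] 0.66 86.9
top z 50.23944018158542 L R [np.float64(28.763215430453023), np.float64(-28.14619493422665)]
front x [22.36611265 24.5599847 ]
force jig [-12.17182041  -0.786223  ] tcp jig [-38.05237771  -0.09420874]
pointer (rest 4) 391 [25.81892009 27.4107474  28.70688192]
```

```bash
python3 -c "
from rig import ctrl
print(ctrl.finish_job())"
```

```text
the job is handed in; nothing more can be done
None
```

The largest case lies flat and square on the jig bed, flat end on the stop plate. It was held pressed there at about 12 N for 4 s with the pointer midway between the pins, and the job is handed in with the gripper still holding it; no verdict came back.

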